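# Latch the lid of the dry-storage chamber

## Robot

A 7-joint arm with a two-finger parallel gripper is mounted at the origin on the work surface. World frame = base frame: x ahead of the robot, y to its left, z up, the work surface at z = 0. Lengths are in m, angles in rad, forces in N, time in s.
With the tool pointing down it reaches from about 0.425 to 1.025 m from the base axis. Payload 3.6 kg.
Tool frame: the origin (TCP) lies midway between the tips of the shut fingers; the grasp point (between the pads) lies 19 mm behind it (r.grasp_offset is the z of the grasp point in the tool frame, in m); z points along the fingers, y is the line along which they close (so a half turn about z gives the same grasp; the last joint's range is limited). The gripper opens to 85 mm and grips with 20 to 120 N. Pads are 22 mm wide; open, the fingers measure 114 mm over their backs; the gripper's body (76 mm by 85 mm) begins 54 mm behind the grasp point. The pads swing forward as they close: fully open they stand 13 mm farther back than shut.
Start: joints at [-1.427, 0.591, 0.048, 1.609, -0.033, 0.943, -0.034], TCP at [0.171, 0.705, 0.231] pointing down, gripper open.
Joint ranges: [-2.69, 2.69], [-0.47, 2.24], [-1.27, 1.36], [0.19, 2.51], [-1.53, 4.68], [0.08, 2.07], [-3.09, 3.09]. Speed limits (rad/s): [2.57, 2.57, 3.14, 3.14, 3.14, 3.14, 3.14].

## Interface

Orientations are given as a 3x3 rotation matrix whose columns are the frame's x, y, z axes.
In Python, from station import state, viewer, order, nets, r gives the robot as it stands. The module is installed in compiled form; this text tells all that it offers.
- The arm moves only by the tool jog_arm, never from a script. Its argument "rows" is a list of rows, each an object with "dp": the shift along the tool's x, y, z in m, a list of three; "twist": the turn, a rotation vector about the tool's x, y, z in rad, a list of three. In form: [{"dp": [x, y, z], "twist": [wx, wy, wz]}, ...]. A call has 1 to 12 rows; each row shifts and turns the commanded pose from where the row before left it, along the tool's axes as they then stand; what a row does not reach is not made up. A row lasts 1/10 s, in which the tool goes at most 50 mm and 8.59 degrees, less where a joint would pass 70% of its speed; a pose out of reach is approached as far as the arm can. A call with a gripper value outside its range is refused whole. "gripper" is the gripper command: -1 is shut, 1 is fully open, values between are in proportion, set as the call begins (left out, the last holds). The fingers move at their own pace and stop on an object; the grip force is fixed at half the most. Time passes only in rows, so rows that do not move let the fingers close. It gives the time, the measured TCP pose, the force, the opening and the grip force at its end, in the units of the state.
- state(): the state, without advancing time (a new reading comes with each control period).
- viewer.camera(name): name is "scene" or "top" or "wrist"; returns (picture, depth): 420x560x3 uint8, red, green, blue; 420x560 float32, m along the optical axis (not along the pixel's ray), 0 where there is no reading.
- viewer.calibration(name): a dict with "vfov" (degrees; the focal length in pixels is half the picture's height over the tangent of half this angle, whatever the lens; pixels are square), "cx", "cy" (the principal point, pixels), "extrinsics" (4x4, takes a point from camera to world coordinates). Camera axes: x right, y down, z forward; pixel columns grow to the right and rows downward; lengths in m; the calibration is good to about 2 mm. A picture is of the moment at which its call begins: read the wrist's pose just before it. calibration takes no time and is no camera call; for the wrist camera it gives the pose at the moment of the call.
- order.hand_in(): hands the job in; it is judged then, once.
Trained networks look in the newest picture that a camera, given by its name, has taken for a name from the list of things; names that differ only in an ending like _2 or _b are one class to them, and where a whole thing is asked for, a point or a joint stands for the part that bears it (a point fixed in the world has none). Each returns a list of dicts, best first, with "confidence" (0 to 1); they miss things now and then, are a little off and sometimes report something else, mostly with a low value. They report only what shows in the picture. A call takes as long as a camera call.
- nets.cut_out(camera, name): "pixels" (420x560 bool, what is visible of it) and "bbox" ([left, top, right, bottom] in pixels, round what is visible of it).
The state is a dict: "time_s": time; "joint_pos": joint angles; "qvel": joint speeds; "tau": joint torques, N m; "position": TCP position; "tool_rot": TCP orientation; "ft_force": force on the tool from outside, world axes, zero at the start; "torque": the same for the moment, N m; "grip_width": opening from 0.0 (shut) to 1.0 (fully open); "gripper_force": force on a finger pad.
Only numpy, scipy, OpenCV 4.12 (cv2) and the standard library are available. Lean on these libraries where they do the work, as an engineer would, in place of code of your own. Each camera call takes 0.05 s, during which the arm holds its last target. There are 200 camera calls.

## Task

The lid of the white dry-storage chamber stands a few millimetres off its seal. Swing the latch's wire bail out over the keeper on the lid and hook it home under the keeper's nose, then press the lever down flat to its stop, so that the lid is pulled tight, and bear down on it there with 12 to 28 N for half a second to bed the seal before letting go. Work by feel (never push on the lever or lid, or with the bail on the keeper, with more than 30 N; pinching the bail's tab is fine) and leave the other things on the bench where they are.

Things in the scene. Friction and masses are not known exactly. Their poses are not given: they have to be found in the camera images.
- chamber: White box, 200 long (x) x 190 wide (y) x 140 high, fixed to the bench. Origin: centre of its underside; -x points out of its lid end (roughly towards the robot), z up. On the flat top, on the centre line y = 0, sits a steel draw latch: a flat lever and a wire bail hinged to it, moving in the plane y = 0.
- lever (a joint): Latch lever angle (rad). 0 = closed, flat, pointing to the chamber's +x; grows as it swings up towards the lid: 1.57 upright; stops at 0 and 2.1. Steel paddle 26 wide, 4 thick. Stays where left (friction 0.06 N m). With the bail hooked, pressing it takes up to about 8 N at its end, most near 0.8 rad; past centre only near 0.1 rad, so it must be pressed right to its stop.
- lever_pivot (a point): Middle of the lever's pivot line (along y), at (-66, 0, 154) in the chamber's frame. The bail's hinge is carried by the lever at radius 14: it lies at (14 cos(lever - 0.08), 0, 14 sin(lever - 0.08)) from this point along the chamber's x, y, z.
- lever_end (a point): Top face of the lever at its free end, 62 from the pivot.
- bail (a joint): Angle of the wire bail relative to the lever (rad). The bail's elevation above level, seen from its hinge towards the lid (-x), is bail - lever. It is a wire loop: side wires 29 apart, crossbar 62 from the hinge. Light hinge friction keeps it where it is left, so bail and lever can be led by the tab anywhere in their plane (about 5 N to drag the lever along).
- bail_bar (a point): Middle of the bail's crossbar (5 thick, 34 long along y), the part that hooks under the keeper's nose.
- bail_tab (a point): Grip point on the bail's finger tab, a steel plate 14 wide (y), 4 thick, rising obliquely outwards from the crossbar. With the bail level it lies 17 beyond the crossbar (-x) and 14 above it, 4 short of the tab's top edge; it turns with the bail. Pinch its 14 mm width from above with the fingertips reaching about 8 below this point; it can turn between the pads.
- keeper (a point): Where the crossbar's middle sits when hooked. Steel keeper on the lid's top edge: plate 16 wide, its outer face 2.5 to the +x of this point; rounded nose at its top, tip 2.5 out (-x), from 5.5 to 10.5 above; ledge 22 wide, its top 2.5 below, reaching 12 out. The crossbar goes down outside the nose (5 or more out) onto the ledge, then back (+x) under the nose to the plate. Axes: the lid's.
- lid (a joint): Angle of the lid (rad), a grey plate 186 wide, 126 high, 18 thick, hinged along its lower edge 14 above the bench. 0 = tight on the seal; axes as the chamber's. At rest the springy seal holds it at 0.046, about 6 mm open at the top; about 70 N at the keeper pulls it tight.
- jar: Small amber jar, 42 across, 55 high, standing on the far end of the chamber top. Leave alone.
- well_plate: Clear well plate 127 x 85 x 14 lying on the bench before the lid. Leave alone.
- trough: Cream reagent trough 130 x 70 x 35. Leave alone.
- tip_box: Green and white tip box 120 x 82 x 70. Leave alone.
- tip_box_b: Second tip box, same size. Leave alone.
- bottle: Bottle 60 across, 150 high. Leave alone.

How it is judged:
By the outcome, as a careful person would: the job done as asked, in the order asked, and still so for the second after the job is handed in, with the robot touching nothing.
It also fails if it takes over 61 s, if anything falls off the work surface, if the arm or the gripper's body presses on something with over 40 N, if the wrist force passes 120 N, or if a joint passes its speed limit or range.

## Working session

There is one attempt and no reset: what is moved stays moved. The work goes in short steps, Python scripts to look and compute and a tool call to move; the robot and the scene stay as the last step left them, time stands still between calls to the robot, and variables do not carry over. Pictures are saved under pics/ and viewed, at most 10 in all, crops included, and the job is handed in when it is done.

Besides the shell and the picture viewer there is one more tool, called after ">>>" as name([rows], argument=value, ...), one row to a line, values as JSON. jog_arm: Moves the arm, as the interface text tells. Its arguments: {"type":"object","properties":{"rows":{"type":"array","items":{"type":"object","properties":{"dp":{"type":"array","items":{"type":"number"}},"twist":{"type":"array","items":{"type":"number"}}}}},"gripper":{"type":"number"}},"required":["rows"]}

```bash
mkdir -p pics; cat > h.py <<'E'
import numpy as np, cv2
from station import state, viewer, order, nets, r
def K(n):
    c=viewer.calibration(n); f=210/np.tan(np.radians(c["vfov"])/2); return f,c["cx"],c["cy"],np.array(c["extrinsics"])
def cloud(n,d):
    f,cx,cy,T=K(n); v,u=np.mgrid[0:420,0:560]
    P=np.stack([(u-cx)/f*d,(v-cy)/f*d,d],-1)
    return P@T[:3,:3].T+T[:3,3]
E
python3 - <<'E'
from h import *
ims=[]
for n in("scene","top"):
    p,d=viewer.camera(n); np.savez(n,p=p,d=d); W=cloud(n,d)
    cv2.imwrite(f"pics/{n}.png",p[...,::-1])
    print(n,K(n)[3].round(3).tolist())
    for t in("chamber","lever","bail","keeper","lid","bail_tab"):
        for o in nets.cut_out(n,t)[:1]:
            m=o["pixels"]&(d>0); w=W[m]
            print(t,round(o["confidence"],2),o["bbox"],m.sum(),np.median(w,0).round(3),w.min(0).round(3),w.max(0).round(3)) if m.sum() else 0
s=state();print(s["time_s"],s["tool_rot"].round(2).tolist() if hasattr(s["tool_rot"],"round") else s["tool_rot"],r.grasp_offset)
E
```

```text
scene [[0.852, 0.358, -0.381, 0.984], [0.523, -0.555, 0.647, -0.719], [0.02, -0.75, -0.661, 0.852], [0.0, 0.0, 0.0, 1.0]]
chamber 0.75 [237.6, 177.7, 361.1, 315.5] 8758 [ 0.668 -0.108  0.139] [ 0.453 -0.184 -0.   ] [0.783 0.144 0.235]
lever 0.72 [264.5, 180.2, 292.9, 219.4] 255 [ 0.603 -0.049  0.2  ] [ 0.407 -0.067 -0.003] [0.616 0.197 0.235]
bail 0.59 [263.2, 181.0, 285.5, 211.6] 111 [ 0.554 -0.037  0.211] [ 0.385 -0.059 -0.002] [0.607 0.225 0.235]
keeper 0.92 [239.1, 192.6, 293.8, 261.1] 596 [ 0.541 -0.086  0.139] [ 0.441 -0.131 -0.   ] [0.587 0.078 0.183]
lid 0.84 [240.0, 192.6, 295.9, 265.3] 613 [ 0.542 -0.081  0.139] [ 0.442 -0.131 -0.001] [0.614 0.118 0.214]
top [[-0.026, -0.992, 0.127, 0.381], [-1.0, 0.026, 0.0, -0.015], [-0.003, -0.127, -0.992, 1.391], [0.0, 0.0, 0.0, 1.0]]
chamber 0.95 [255.5, 119.6, 343.9, 222.8] 5764 [ 0.639 -0.055  0.14 ] [ 0.52  -0.18  -0.006] [0.802 0.058 0.236]
lever 0.5 [285.9, 176.2, 300.9, 203.3] 158 [ 0.601 -0.045  0.195] [ 0.55  -0.06   0.137] [ 0.614 -0.023  0.236]
bail 0.71 [284.4, 177.5, 301.4, 205.9] 212 [ 0.598 -0.045  0.187] [ 0.55  -0.064  0.134] [ 0.614 -0.021  0.236]
keeper 0.62 [257.7, 195.6, 326.3, 219.6] 689 [ 0.549 -0.034  0.138] [ 0.52  -0.123 -0.007] [0.581 0.054 0.165]
lid 0.91 [258.3, 196.0, 327.7, 217.1] 707 [ 0.548 -0.036  0.138] [ 0.52  -0.127 -0.007] [0.581 0.054 0.165]
bail_tab 0.49 [286.4, 190.6, 300.0, 203.0] 38 [ 0.557 -0.04   0.208] [ 0.55  -0.056  0.137] [ 0.574 -0.023  0.236]
0.7 [[-0.97, 0.24, 0.0], [0.24, 0.97, 0.0], [-0.0, 0.0, -1.0]] -0.0187
```

View pics/scene.png

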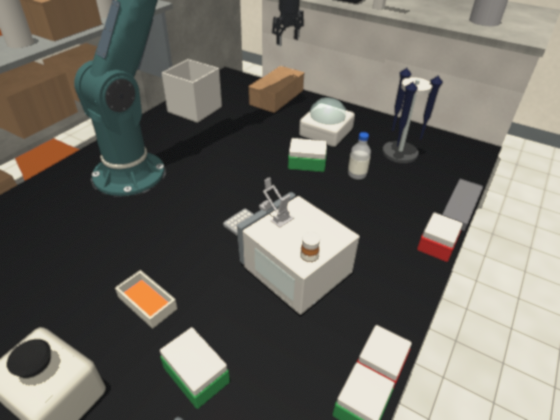

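View pics/top.png

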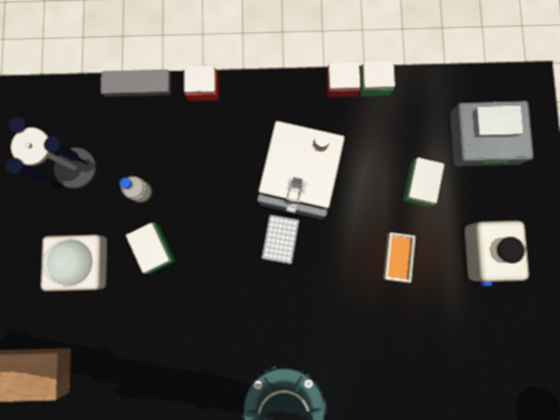

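The scene view shows the chamber at about (300,245), with the latch lever raised and the bail held out towards the lid at about (273,190). The top view has the chamber at (302,168) and the latch at (294,190). Next I fit the chamber pose.

```bash
python3 - <<'E'
from h import *
z=np.load("top.npz");d=z["d"];W=cloud("top",d)
m=(abs(W[...,2]-.14)<.006)&(W[...,0]>.5)&(W[...,0]<.82)&(abs(W[...,1]+.06)<.16)
m&= z["p"].min(-1)>150
n,l,st,_=cv2.connectedComponentsWithStats(m.astype(np.uint8)); k=1+st[1:,4].argmax(); w=W[l==k]
c,sz,a=cv2.minAreaRect(w[:,:2].astype(np.float32)*1000);print(c,sz,a,np.median(w[:,2]))
for n in("top","scene"):
    q=np.load(n+".npz");W=cloud(n,q["d"]); s=(W[...,2]>.147)&(W[...,0]>.5)&(W[...,0]<.66)&(abs(W[...,1]+.05)<.06)
    print(n,s.sum()); w=W[s]; i=w[:,2].argsort()[::-1]; print(w[i][::max(1,len(w)//40)].round(3).tolist())
E
```

```text
(662.8328247070312, -63.81098937988281) (188.6688690185547, 200.98651123046875) 75.39079284667969 0.13978066798711097
top 255
[[0.55, -0.04, 0.236], [0.553, -0.035, 0.232], [0.611, -0.044, 0.215], [0.609, -0.054, 0.214], [0.606, -0.054, 0.212], [0.614, -0.042, 0.211], [0.609, -0.047, 0.21], [0.556, -0.045, 0.209], [0.551, -0.05, 0.207], [0.608, -0.049, 0.205], [0.605, -0.052, 0.204], [0.608, -0.045, 0.203], [0.606, -0.055, 0.2], [0.563, -0.051, 0.198], [0.61, -0.037, 0.197], [0.566, -0.054, 0.195], [0.571, -0.054, 0.194], [0.605, -0.045, 0.192], [0.606, -0.047, 0.189], [0.603, -0.052, 0.187], [0.58, -0.057, 0.185], [0.586, -0.057, 0.183], [0.602, -0.05, 0.181], [0.589, -0.057, 0.179], [0.603, -0.045, 0.177], [0.601, -0.05, 0.174], [0.607, -0.035, 0.171], [0.599, -0.058, 0.169], [0.599, -0.053, 0.168], [0.597, -0.058, 0.164], [0.543, -0.038, 0.161], [0.601, -0.029, 0.161], [0.546, -0.031, 0.16], [0.598, -0.042, 0.159], [0.554, -0.031, 0.158], [0.598, -0.066, 0.157], [0.596, -0.045, 0.155], [0.593, -0.056, 0.155], [0.544, -0.033, 0.152], [0.536, -0.03, 0.15], [0.597, -0.037, 0.149], [0
[... 323 characters left out ...]
-0.026, 0.207], [0.61, -0.056, 0.206], [0.611, -0.052, 0.203], [0.605, -0.065, 0.201], [0.567, -0.056, 0.198], [0.61, -0.056, 0.197], [0.576, -0.031, 0.194], [0.602, -0.063, 0.192], [0.611, -0.042, 0.19], [0.607, -0.059, 0.188], [0.578, -0.061, 0.185], [0.586, -0.06, 0.183], [0.588, -0.063, 0.179], [0.588, -0.064, 0.177], [0.607, -0.044, 0.174], [0.607, -0.049, 0.172], [0.606, -0.055, 0.169], [0.549, -0.038, 0.165], [0.555, -0.033, 0.161], [0.551, -0.045, 0.161], [0.604, -0.052, 0.16], [0.6, -0.059, 0.159], [0.608, -0.03, 0.158], [0.6, -0.068, 0.157], [0.552, -0.041, 0.156], [0.605, -0.044, 0.153], [0.587, -0.066, 0.152], [0.538, -0.043, 0.151], [0.554, -0.04, 0.149], [0.534, -0.037, 0.148]]
```

```bash
python3 - <<'E'
from h import *
s=state();R=np.array(s["tool_rot"]);f,cx,cy,T=K("wrist")
print(f,R.round(4).tolist(),(R.T@(T[:3,3]-s["position"])).round(4),(R.T@T[:3,:3]).round(3).tolist())
p=np.array([.47,-.015,.34]);print(R.T@(np.array([.45,.35,.34])-s["position"]),R.T@(p-np.array([.45,.35,.34])))
E
```

```text
316.9634570774261 [[-0.9719, 0.2355, 0.0], [0.2355, 0.9719, 0.0001], [-0.0, 0.0001, -1.0]] [ 0.0812 -0.0006 -0.1419] [[0.001, -0.949, -0.315], [1.0, 0.0, 0.001], [-0.001, -0.315, 0.949]]
[-0.35489552 -0.27888054 -0.10866722] [-1.05399769e-01 -3.50022696e-01 -3.05463981e-05]
```

>>> jog_arm([
  {"dp":[-0.0355,-0.028,-0.011]},
  {"dp":[-0.0355,-0.028,-0.011]},
  {"dp":[-0.0355,-0.028,-0.011]},
  {"dp":[-0.0355,-0.028,-0.011]},
  {"dp":[-0.0355,-0.028,-0.011]},
  {"dp":[-0.0355,-0.028,-0.011]},
  {"dp":[-0.0355,-0.028,-0.011]},
  {"dp":[-0.0355,-0.028,-0.011]},
  {"dp":[-0.0355,-0.028,-0.011]},
  {"dp":[-0.0355,-0.028,-0.011]},
  {"dp":[-0.013,-0.044,0]},
  {"dp":[-0.013,-0.044,0]},
])

```text
$.rows[0]: bad value
```

>>> jog_arm([
  {"dp":[-0.013,-0.044,0]},
  {"dp":[-0.013,-0.044,0]},
  {"dp":[-0.013,-0.044,0]},
  {"dp":[-0.013,-0.044,0]},
  {"dp":[-0.013,-0.044,0]},
  {"dp":[-0.013,-0.044,0]},
  {"dp":[0,0,0]},
  {"dp":[0,0,0]},
], gripper=0.3)

```text
$.rows[0]: bad value
```

```bash
cat >> h.py <<'E'
A=np.radians(-14.6);C0=np.array([.6628,-.0638,0]);RC=np.array([[np.cos(A),-np.sin(A),0],[np.sin(A),np.cos(A),0],[0,0,1]])
def ch(w): return (w-C0)@RC   # world->chamber
E
python3 - <<'E'
from h import *
p,d=viewer.camera("wrist"); W=cloud("wrist",d);np.savez("w1",p=p,d=d,W=W)
cv2.imwrite("pics/w1.png",p[...,::-1]);s=state();print(s["position"],np.array(s["tool_rot"]).round(3).tolist(),s["ft_force"])
B=ch(W)*1000
m=(abs(W[...,2]-.14)<.006)&(p.min(-1)>150)&(abs(B[...,0])<105)&(abs(B[...,1])<100)
print(m.sum(),np.median(W[m][:,2]),[np.percentile(B[m][:,i],[.3,99.7]) for i in(0,1)])
c,sz,a=cv2.minAreaRect(W[m][:,:2].astype(np.float32)*1000);print(c,sz,a)
for t in("lever","bail","keeper","lid","bail_tab"):
    for o in nets.cut_out("wrist",t)[:1]:
        q=o["pixels"]&(d>0); w=B[q]
        print(t,round(o["confidence"],2),o["bbox"],q.sum(),np.median(w,0).round(1),np.percentile(w,[2,98],0).round(1).tolist())
E
```

```text
[0.17079787 0.70462522 0.23133725] [[-0.972, 0.236, 0.0], [0.236, 0.972, 0.0], [-0.0, 0.0, -1.0]] [ 0.15337491  0.65276972 -0.66113418]
  return _methods._mean(a, axis=axis, dtype=dtype,
  ret = ret.dtype.type(ret / rcount)
Traceback (most recent call last):
IndexError: index -1 is out of bounds for axis 0 with size 0
```

View pics/w1.png

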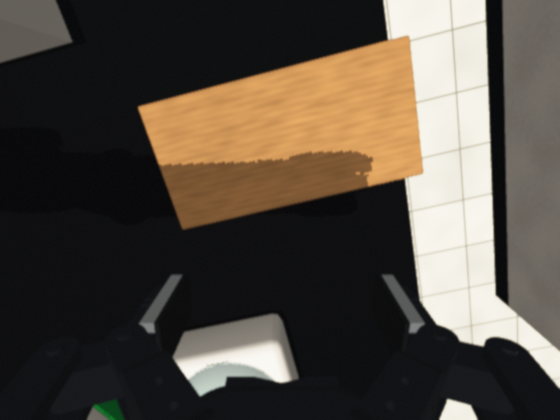

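The picture shows only the start area: a wooden block at (280,130), with the fingers at rows 280 and below. Rows need both keys, so I'm resending the move with TCP over the keeper.

>>> jog_arm([
  {"dp":[-0.0355,-0.028,-0.011],"twist":[0,0,0]},
  {"dp":[-0.0355,-0.028,-0.011],"twist":[0,0,0]},
  {"dp":[-0.0355,-0.028,-0.011],"twist":[0,0,0]},
  {"dp":[-0.0355,-0.028,-0.011],"twist":[0,0,0]},
  {"dp":[-0.0355,-0.028,-0.011],"twist":[0,0,0]},
  {"dp":[-0.0355,-0.028,-0.011],"twist":[0,0,0]},
  {"dp":[-0.0355,-0.028,-0.011],"twist":[0,0,0]},
  {"dp":[-0.0355,-0.028,-0.011],"twist":[0,0,0]},
  {"dp":[-0.0355,-0.028,-0.011],"twist":[0,0,0]},
  {"dp":[-0.0355,-0.028,-0.011],"twist":[0,0,0]},
  {"dp":[-0.0215,-0.039,0],"twist":[0,0,0]},
  {"dp":[-0.0215,-0.039,0],"twist":[0,0,0]},
])

```text
time_s: 1.95
position: [0.4744, 0.2613, 0.342]
tool_rot: [[-0.972, 0.236, 0.002], [0.236, 0.972, 0.001], [-0.001, 0.001, -1.0]]
ft_force: [0.4, -0.5, -0.0]
grip_width: 1.0
gripper_force: 0.0
```

>>> jog_arm([
  {"dp":[-0.0215,-0.039,0],"twist":[0,0,0]},
  {"dp":[-0.0215,-0.039,0],"twist":[0,0,0]},
  {"dp":[-0.0215,-0.039,0],"twist":[0,0,0]},
  {"dp":[-0.0215,-0.039,0],"twist":[0,0,0]},
  {"dp":[-0.0215,-0.039,0],"twist":[0,0,0]},
  {"dp":[-0.0215,-0.039,0],"twist":[0,0,0]},
  {"dp":[-0.0215,-0.039,0],"twist":[0,0,0]},
  {"dp":[0,0,0],"twist":[0,0,0]},
  {"dp":[0,0,0],"twist":[0,0,0]},
], gripper=0.0)

```text
time_s: 2.85
position: [0.5552, -0.0392, 0.3414]
tool_rot: [[-0.971, 0.239, 0.0], [0.239, 0.971, 0.0], [-0.0, 0.0, -1.0]]
ft_force: [-0.3, 0.4, -0.6]
grip_width: 0.501
gripper_force: 0.0
```

```bash
cat > look.py <<'E'
import sys
from h import *
n=sys.argv[1]
p,d=viewer.camera("wrist"); W=cloud("wrist",d);np.savez(n,p=p,d=d,W=W)
cv2.imwrite(f"pics/{n}.png",p[...,::-1]);s=state();print(s["position"],np.array(s["tool_rot"]).round(3).tolist(),s["ft_force"])
B=ch(W)*1000
m=(abs(W[...,2]-.14)<.006)&(p.min(-1)>150)&(abs(B[...,0])<110)&(abs(B[...,1])<100)
print(m.sum())
if m.sum()>100:
    print(np.median(W[m][:,2]),[np.percentile(B[m][:,i],[.3,99.7]) for i in(0,1)])
for t in("lever","bail","keeper","lid","bail_tab"):
    for o in nets.cut_out("wrist",t)[:1]:
        q=o["pixels"]&(d>0); w=B[q]
        if q.sum(): print(t,round(o["confidence"],2),o["bbox"],q.sum(),np.median(w,0).round(1),np.percentile(w,[2,98],0).round(1).tolist())
E
python3 look.py w2
```

```text
[ 0.55510118 -0.03743609  0.34126808] [[-0.972, 0.236, -0.0], [0.236, 0.972, 0.001], [0.0, 0.001, -1.0]] [0.25310484 0.85898669 0.40360261]
13768
0.13888036794308659 [array([-97.53762968,  98.12529742]), array([-93.20609628,  93.34690421])]
lever 0.76 [265.4, 198.3, 299.1, 266.7] 1590 [-63.1   0.3 191.7] [[-115.3, -15.6, 140.5], [-51.3, 15.8, 231.5]]
keeper 0.87 [198.3, 156.8, 364.3, 191.0] 4516 [-119.4   -0.6  137.4] [[-127.6, -88.4, 16.9], [-105.4, 87.3, 157.6]]
lid 0.7 [200.9, 160.7, 363.9, 192.2] 4362 [-119.5   -0.6  137.5] [[-127.7, -87.7, 24.2], [-106.7, 87.3, 157.7]]
bail_tab 0.62 [262.7, 199.4, 303.9, 239.0] 579 [-100.5   -0.   200.1] [[-116.1, -16.2, 138.1], [-63.5, 17.3, 232.0]]
```

View pics/w2.png

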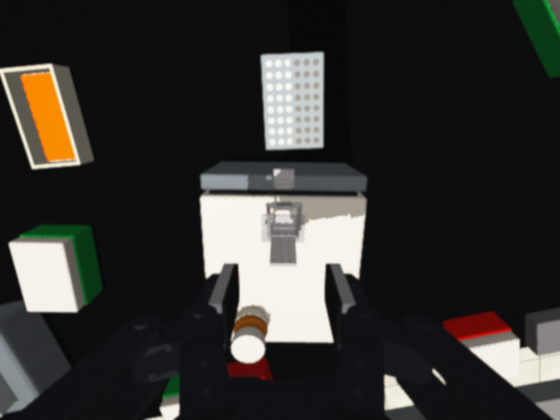

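The wrist view shows the lid across rows 160-190, the keeper at (284,178), the bail and tab at (283,218) and the lever at (283,250). Next I extract the latch side profile.

```bash
python3 - <<'E'
from h import *
z=np.load("w2.npz");B=ch(z["W"])*1000
def show(nm,m):
    w=B[m]; print(nm,len(w)); 
    for x,y,zz in w[np.linspace(0,len(w)-1,min(28,len(w))).astype(int)].round(1): print((x,y,zz),end=' ')
    print()
x,y,h=B[...,0],B[...,1],B[...,2]; ok=z["d"]>0
show("keeper",ok&(abs(y)<7)&(h>143)&(h<185)&(x<-98)&(x>-150))
t=ok&(abs(y)<6)&(h>180)&(x<-95)&(x>-150); show("tab",t)
show("lever",ok&(abs(y)<10)&(h>165)&(x>-85)&(x<-20))
show("side",ok&(abs(y)>12)&(abs(y)<20)&(h>165)&(x<-64)&(x>-150))
print("tab y",y[t].min(),y[t].max())
k=ok&(h>152)&(h<175)&(x<-98)&(x>-150); 
for lo in (148,152,156,160,164):
  q=ok&(h>lo)&(h<lo+4)&(x<-98)&(x>-150)&(abs(y)<20)
  if q.sum():print(lo,q.sum(),np.percentile(x[q],[3,50,97]).round(1),np.percentile(y[q],[3,97]).round(1))
for c in (150,250):pass
e=ok&(abs(h-139)<3)&(x<-60)
for y0 in(-85,-50,50,85):
  q=e&(abs(y-y0)<4);print(y0,"lid front edge",np.percentile(x[q],[2]),"box edge",x[q&(x>-104)].min(),x[q&(x<-104)].max())
E
```

```text
keeper 254
(np.float64(-130.6), np.float64(-6.0), np.float64(145.1)) (np.float64(-130.8), np.float64(3.6), np.float64(145.6)) (np.float64(-129.5), np.float64(-0.7), np.float64(144.5)) (np.float64(-128.6), np.float64(-3.9), np.float64(146.0)) (np.float64(-128.9), np.float64(5.8), np.float64(146.4)) (np.float64(-127.8), np.float64(1.5), np.float64(146.7)) (np.float64(-126.4), np.float64(-1.7), np.float64(145.4)) (np.float64(-125.6), np.float64(-6.0), np.float64(147.1)) (np.float64(-125.4), np.float64(3.7), np.float64(145.3)) (np.float64(-124.5), np.float64(0.5), np.float64(146.9)) (np.float64(-123.2), np.float64(-3.8), np.float64(146.2)) (np.float64(-123.5), np.float64(7.0), np.float64(146.5)) (np.float64(-122.5), np.float64(2.7), np.float64(147.5)) (np.float64(-121.3), np.float64(-1.6), np.float64(147.3)) (np.float64(-120.2), np.float64(-4.8), np.float64(147.3)) (np.float64(-120.4), np.float64(4.9), np.float64(147.5)) (np.float64(-121.5), np.float64(0.5), np.float64(158.0)) (np.float64(-120.5), np.float64(-3.7), np.float64(158.5)) (np.float64(-121.1), np.float64(5.6), np.float64(160.7
[... 5217 characters left out ...]
9.4), np.float64(-13.9), np.float64(432.0)) (np.float64(-130.3), np.float64(-16.2), np.float64(433.4)) (np.float64(-128.9), np.float64(19.5), np.float64(432.3)) 
tab y -5.996034788584773 5.9985215347517045
148 4 [-126.9 -114.1 -112.9] [ 5.  10.4]
152 1 [-113.3 -113.3 -113.3] [-7.8 -7.8]
156 114 [-121.7 -117.5 -113.7] [-7.9  7.5]
160 11 [-121.  -119.8 -118.8] [-6.2  5.7]
-85 lid front edge [-122.18772093] box edge -99.11451035448195 -106.32405677208116
-50 lid front edge [-121.83072444] box edge -98.63147970544823 -105.51976371853803
50 lid front edge [-122.3644188] box edge -99.39222949158584 -106.4122751332633
85 lid front edge [-122.12259223] box edge -98.72608997476961 -107.02058696243452
```

>>> jog_arm([
  {"dp":[0.0036,0.0017,0.03],"twist":[0,0,0.016]},
  {"dp":[0,0,0.04],"twist":[0,0,0]},
  {"dp":[0,0,0.03],"twist":[0,0,0]},
  {"dp":[0,0,0.015],"twist":[0,0,0]},
  {"dp":[0,0,0.006],"twist":[0,0,0]},
  {"dp":[0,0,0],"twist":[0,0,0]},
])

```text
time_s: 3.75
position: [0.5519, -0.0347, 0.2198]
tool_rot: [[-0.968, 0.25, -0.001], [0.25, 0.968, 0.0], [0.001, -0.0, -1.0]]
ft_force: [0.2, -0.6, -0.1]
grip_width: 0.498
gripper_force: 0.0
```

```bash
cat > where.py <<'E'
from h import *
s=state();R=np.array(s["tool_rot"]);p=ch(np.array(s["position"]))*1000
F=RC.T@np.array(s["ft_force"]);print("t",s["time_s"],"tcp ch",p.round(1),"tool in ch",(RC.T@R).round(3).tolist(),"F ch",F.round(1),s["grip_width"],s["gripper_force"])
E
cat > plan.py <<'E'
import numpy as np
P=np.array([-66,154.])
def bar2tab(bx,bz):
    v=np.array([bx,bz])-P;d=np.hypot(*v);a=np.arctan2(v[1],v[0])%(2*np.pi)-np.arccos((196+d*d-3844)/(28*d))
    h=P+14*np.array([np.cos(a),np.sin(a)]);e=np.arctan2(bz-h[1],h[0]-bx)
    return a+.08,e,h+80.23*np.array([-np.cos(e+.1754),np.sin(e+.1754)])
for b in [(-109.9,206.9),(-118,200),(-125,190),(-127.5,180),(-127.5,170),(-127,160),(-126.5,155),(-126.5,151),(-122,151),(-119,151),(-119,149.8)]:
    L,e,t=bar2tab(*b);print(b,round(L,2),round(e,2),t.round(1))
E
python3 where.py; python3 plan.py; python3 - <<'E'
from h import *
p,d=viewer.camera("wrist");cv2.imwrite("pics/w3.png",cv2.resize(p[150:,120:440,::-1],None,fx=2,fy=2))
E
```

```text
t 3.75 tcp ch [-1.147e+02  2.000e-01  2.198e+02] tool in ch [[-1.0, -0.002, -0.001], [-0.002, 1.0, -0.0], [0.001, -0.0, -1.0]] F ch [ 0.4 -0.5 -0.1] 0.49831805589706524 0.0
(-109.9, 206.9) 1.37 0.69 [-114.1  228.5]
(-118, 200) 1.57 0.54 [-125.3  220.8]
(-125, 190) 1.73 0.36 [-135.9  209.1]
(-127.5, 180) 1.7 0.2 [-141.5  197. ]
(-127.5, 170) 1.62 0.03 [-144.   184.5]
(-127, 160) 1.62 -0.13 [-145.7  171.7]
(-126.5, 155) 1.64 -0.21 [-146.1  165.1]
(-126.5, 151) 1.71 -0.28 [-146.7  159.8]
(-122, 151) 1.38 -0.27 [-142.1  160. ]
(-119, 151) 1.11 -0.24 [-138.9  160.5]
(-119, 149.8) 1.15 -0.27 [-139.1  158.8]
```

View pics/w3.png

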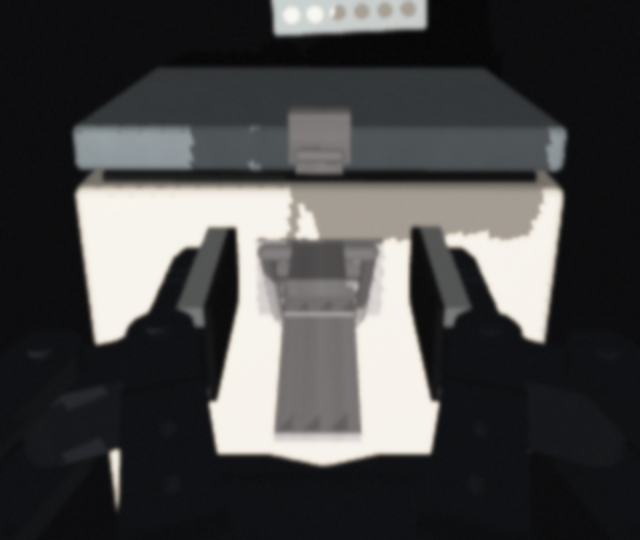

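The crop shows the tab at (318,262), centred between the pads at (225,290) and (425,290). I'm closing.

>>> jog_arm([
  {"dp":[0,0,0],"twist":[0,0,0]},
  {"dp":[0,0,0],"twist":[0,0,0]},
  {"dp":[0,0,0],"twist":[0,0,0]},
  {"dp":[0,0,0],"twist":[0,0,0]},
  {"dp":[0,0,0],"twist":[0,0,0]},
], gripper=-1)

```text
time_s: 4.3
position: [0.5515, -0.0359, 0.2206]
tool_rot: [[-0.968, 0.252, -0.001], [0.252, 0.968, -0.0], [0.001, -0.001, -1.0]]
ft_force: [-2.1, -1.9, 2.8]
grip_width: 0.119
gripper_force: 58.6
```

```bash
python3 where.py; python3 look.py w4; python3 - <<'E'
from h import *
z=np.load("w4.npz");B=ch(z["W"])*1000;x,y,h=B[...,0],B[...,1],B[...,2]
q=(z["d"]>0)&(abs(y)<5)&(h>170)&(h<245)&(x<-95)&(x>-135);print(B[q][::max(1,q.sum()//15)].round(1).tolist())
E
```

```text
t 4.3 tcp ch [-114.7   -1.1  220.6] tool in ch [[-1.0, -0.0, -0.001], [-0.0, 1.0, -0.001], [0.001, -0.001, -1.0]] F ch [-1.6 -2.4  2.8] 0.11889447602240201 58.64672541618347
[ 0.55141141 -0.03582415  0.22047966] [[-0.968, 0.251, -0.001], [0.251, 0.968, -0.0], [0.001, -0.001, -1.0]] [-2.50116201 -1.84472554  3.60160553]
10232
0.1389760457761265 [array([-97.43277497,  63.73829442]), array([-95.3199565 ,  91.48241291])]
lever 0.68 [262.1, 268.5, 301.1, 369.1] 2566 [-59.   -1.3 203.7] [[-116.6, -11.0, 159.6], [-51.0, 8.2, 230.7]]
bail 0.86 [251.4, 270.5, 294.2, 294.5] 536 [-114.8   -1.8  224.9] [[-116.9, -6.6, 204.0], [-112.0, 3.4, 231.1]]
keeper 0.9 [159.2, 180.7, 403.4, 238.7] 11195 [-119.5   -2.   135.5] [[-127.4, -89.7, 21.8], [-106.5, 85.7, 157.5]]
lid 0.78 [158.2, 182.3, 405.0, 236.3] 11210 [-119.5   -2.6  135.4] [[-127.4, -89.3, 21.4], [-106.7, 85.4, 157.5]]
bail_tab 0.76 [252.6, 269.4, 290.7, 291.2] 553 [-114.7   -1.8  224.7] [[-116.9, -6.7, 203.9], [-111.9, 3.5, 231.1]]
[[-124.9, 3.6, 221.8], [-126.1, 3.8, 230.2], [-126.1, 3.7, 232.1], [-126.0, 3.7, 233.8], [-113.6, 3.0, 213.2], [-114.4, 0.8, 216.9], [-115.2, -1.3, 220.2], [-115.7, -3.3, 223.2], [-125.7, 4.7, 241.4], [-116.8, 3.5, 227.9], [-117.6, 1.0, 231.1], [-116.1, 0.6, 230.5], [-114.6, 1.6, 229.7], [-113.9, 2.5, 230.3], [-113.1, 3.5, 230.7], [-105.4, 3.7, 240.9]]
```

>>> jog_arm([
  {"dp":[0.0052,0,0.0031],"twist":[0,0,0]},
  {"dp":[0.0051,0,0.0031],"twist":[0,0,0]},
  {"dp":[0.0053,0,0.0059],"twist":[0,0,0]},
  {"dp":[0.0053,0,0.0058],"twist":[0,0,0]},
  {"dp":[0.0028,0,0.006],"twist":[0,0,0]},
  {"dp":[0.0028,0,0.0061],"twist":[0,0,0]},
  {"dp":[0,0,0],"twist":[0,0,0]},
])

```text
time_s: 5.3
position: [0.5232, -0.0282, 0.1887]
tool_rot: [[-0.968, 0.25, -0.006], [0.25, 0.968, 0.0], [0.006, -0.001, -1.0]]
ft_force: [-4.5, -3.0, 2.2]
grip_width: 0.096
gripper_force: 58.5
```

```bash
cat > chk.py <<'E'
import sys
from h import *
n=sys.argv[1];p,d=viewer.camera("wrist"); W=cloud("wrist",d);B=ch(W)*1000;np.savez(n,p=p,d=d,W=W)
cv2.imwrite(f"pics/{n}.png",cv2.resize(p[150:,120:440,::-1],None,fx=2,fy=2))
x,y,h=B[...,0],B[...,1],B[...,2]
q=(d>0)&(abs(y)<11)&(h>170)&(x>-85)&(x<-30)&(h<225)
if q.sum()>30:
    f=np.polyfit(h[q],x[q],1);print("lever ang",np.pi/2-np.arctan(f[0]),q.sum(),"end",x[q][h[q].argmax()],h[q].max())
for nm,lo,hi in(("wireL",11,19),("wireR",-21,-11)):
    q=(d>0)&(y>lo)&(y<hi)&(h>147)&(h<215)&(x<-75)&(x>-140)
    w=B[q];i=w[:,0].argsort();print(nm,q.sum(),w[i][::max(1,len(w)//10)].round(1).tolist())
E
python3 where.py;python3 chk.py c1
```

```text
t 5.3 tcp ch [-144.    -0.8  188.7] tool in ch [[-1.0, -0.003, -0.006], [-0.003, 1.0, -0.001], [0.006, -0.001, -1.0]] F ch [-3.5 -4.1  2.2] 0.09616922077217172 58.53226840496063
lever ang 1.2486971489496566 135 end -61.778249032690816 173.7296687729514
wireL 0 []
wireR 0 []
```

View pics/c1.png

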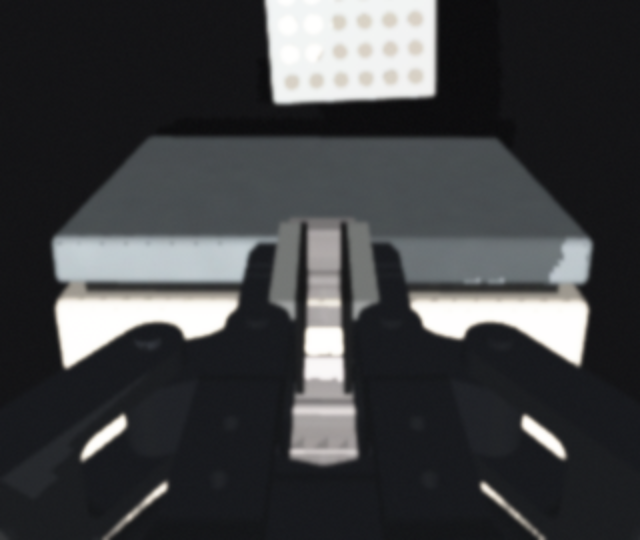

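The crop shows the pads at (288,270) and (362,270), with steel between them at (323,240) and the lever at (323,430). I need the depth along that column to tell whether the steel is the tab or the keeper.

```bash
python3 - <<'E'
from h import *
z=np.load("c1.npz");B=ch(z["W"])*1000
c=120+323//2
for r_ in range(255,385,4): print(r_,B[r_,c].round(1).tolist(),z["p"][r_,c].tolist(), (B[r_,c]-B[r_,c-4])[1].round(1))
E
```

```text
255 [-121.2, -1.7, 114.8] [73, 77, 80] 3.0
259 [-129.9, -1.6, 139.2] [105, 104, 105] 2.7
263 [-129.8, -1.6, 145.0] [124, 121, 121] 2.6
267 [-127.5, -1.6, 146.2] [171, 166, 166] 2.6
271 [-125.5, -1.6, 147.7] [172, 167, 166] 2.6
275 [-122.4, -1.6, 147.5] [175, 170, 169] 2.6
279 [-119.5, -1.6, 147.5] [169, 165, 164] 2.6
283 [-116.1, -1.6, 146.7] [165, 161, 161] 2.6
287 [-120.1, -1.6, 158.5] [149, 145, 144] 2.5
291 [-118.6, -1.5, 160.6] [175, 171, 170] 2.5
295 [-114.8, -1.5, 159.1] [173, 169, 167] 2.5
299 [-97.2, -1.6, 136.4] [192, 186, 178] 2.8
303 [-136.9, -1.5, 200.8] [197, 192, 188] 1.9
307 [-135.0, -1.5, 201.3] [179, 174, 174] 1.9
311 [-120.7, -1.5, 184.0] [173, 168, 168] 2.2
315 [-86.2, -1.5, 139.7] [254, 254, 252] 2.8
319 [-83.3, -1.5, 140.2] [255, 255, 254] 2.9
323 [-79.1, -1.5, 139.1] [255, 255, 254] 2.9
327 [-77.0, -1.5, 140.8] [214, 207, 198] 2.9
331 [-74.7, -1.5, 142.3] [249, 247, 247] 2.9
335 [-71.5, -1.5, 142.6] [250, 248, 247] 2.9
339 [-67.2, -1.5, 141.6] [228, 223, 223] 2.9
343 [-63.2, -1.5, 141.0] [171, 165, 165] 2.9
347 [-60.2, -1.5, 141.6] [173, 168, 167] 2.9
351 [-67.2, -1.4, 153.6] [136, 133, 133] 2.7
355 [-65.5, -1.4, 155.4] [225, 218, 217] 2.7
359 [-65.1, -1.4, 158.6] [168, 164, 163] 2.7
363 [-64.0, -1.4, 161.1] [165, 160, 159] 2.7
367 [-64.1, -1.4, 164.7] [159, 154, 153] 2.6
371 [-62.9, -1.4, 166.8] [139, 135, 134] 2.6
375 [-63.2, -1.4, 170.4] [199, 192, 191] 2.6
379 [-62.2, -1.4, 172.5] [167, 162, 162] 2.5
383 [-153.8, -1.4, 263.8] [50, 51, 53] 1.1
```

The depths show the tab top at (-136,201) and the bar at (-120,184), with the lever unmoved at 1.36, so the tab slid to the edge of the pads. I'll open and re-grip it centrally.

>>> jog_arm([
  {"dp":[0,0,0],"twist":[0,0,0]},
  {"dp":[0,0,0],"twist":[0,0,0]},
  {"dp":[-0.0035,-0.0015,0],"twist":[0,0,0]},
  {"dp":[-0.0035,0,0.0005],"twist":[0,0,0]},
  {"dp":[0,0,0],"twist":[0,0,0]},
], gripper=0.4)

```text
time_s: 5.85
position: [0.5343, -0.0318, 0.19]
tool_rot: [[-0.968, 0.251, 0.002], [0.251, 0.968, 0.0], [-0.002, 0.001, -1.0]]
ft_force: [0.0, -0.5, -0.2]
grip_width: 0.7
gripper_force: 0.0
```

```bash
python3 where.py; python3 chk.py c2; python3 - <<'E'
from h import *
z=np.load("c2.npz");B=ch(z["W"])*1000;x,y,h=B[...,0],B[...,1],B[...,2]
q=(z["d"]>0)&(abs(y+1.5)<18)&(h>175)&(h<215)&(x<-90)&(x>-150)
w=B[q];i=w[:,0].argsort();print(w[i][::max(1,len(w)//40)].round(1).tolist())
E
```

```text
t 5.85 tcp ch [-132.5   -1.4  190. ] tool in ch [[-1.0, -0.001, 0.002], [-0.001, 1.0, 0.001], [-0.002, 0.001, -1.0]] F ch [ 0.1 -0.5 -0.2] 0.6998115561148192 0.0
lever ang 1.1918885394369085 710 end -59.68965674578351 183.57857054855472
wireL 348 [[-123.3, 11.2, 180.6], [-121.1, 13.3, 182.1], [-117.3, 12.9, 182.0], [-112.5, 11.0, 179.6], [-108.0, 11.2, 178.6], [-103.6, 14.3, 177.2], [-98.3, 11.5, 177.3], [-93.3, 11.2, 175.4], [-87.7, 11.4, 174.6], [-82.1, 11.0, 173.0], [-76.4, 12.4, 172.5]]
wireR 507 [[-127.8, -11.3, 147.1], [-122.2, -16.9, 182.0], [-120.7, -17.4, 183.4], [-117.5, -18.2, 181.4], [-113.1, -16.2, 180.5], [-107.8, -15.3, 178.5], [-102.3, -17.2, 178.2], [-96.2, -15.7, 176.4], [-90.0, -16.6, 174.8], [-82.3, -17.5, 172.5], [-75.8, -14.7, 170.9]]
[[-138.6, -4.2, 201.7], [-137.7, -5.7, 200.1], [-137.4, 0.9, 200.4], [-136.9, -1.4, 199.7], [-136.5, 0.5, 200.8], [-136.2, -5.6, 202.0], [-135.8, -6.6, 202.3], [-135.4, -4.7, 202.5], [-135.1, -1.9, 202.0], [-133.4, 3.8, 200.9], [-128.1, 3.7, 193.3], [-123.4, -16.9, 181.9], [-122.8, 8.0, 180.8], [-122.6, 13.4, 180.4], [-122.3, -12.7, 181.0], [-121.9, -14.2, 183.4], [-121.7, -16.9, 183.1], [-121.4, -5.0, 183.5], [-121.0, 9.4, 183.8], [-120.6, 12.8, 182.3], [-120.3, -16.5, 181.9], [-120.0, -8.3, 182.4], [-119.7, 12.8, 182.7], [-119.2, -6.7, 183.0], [-118.7, -15.9, 182.3], [-117.9, -18.2, 181.0], [-116.2, 12.5, 181.3], [-114.7, 13.6, 180.9], [-113.1, 12.1, 180.5], [-111.8, -15.1, 180.5], [-110.0, 13.9, 179.7], [-108.2, 11.7, 179.0], [-106.6, -15.4, 178.6], [-105.0, 10.7, 178.2], [-103.2, -15.4, 178.6], [-101.6, 10.8, 178.1], [-99.4, 10.4, 176.1], [-97.6, 13.9, 176.5], [-95.8, -14.7, 175.0], [-93.8, 14.2, 175.1], [-91.5, 13.0, 175.8]]
```

>>> jog_arm([
  {"dp":[0,0,0.0015],"twist":[0,0,0]},
  {"dp":[0,0,0],"twist":[0,0,0]},
  {"dp":[0,0,0],"twist":[0,0,0]},
  {"dp":[0,0,0],"twist":[0,0,0]},
  {"dp":[0,0,0],"twist":[0,0,0]},
  {"dp":[0,0,0],"twist":[0,0,0]},
], gripper=-1)

```text
time_s: 6.5
position: [0.5327, -0.0315, 0.1883]
tool_rot: [[-0.968, 0.251, -0.0], [0.251, 0.968, 0.0], [0.0, 0.0, -1.0]]
ft_force: [-0.5, 0.5, -0.7]
grip_width: 0.129
gripper_force: 58.5
```

```bash
cat > tab.py <<'E'
import sys
from h import *
n=sys.argv[1];p,d=viewer.camera("wrist"); W=cloud("wrist",d);B=ch(W)*1000;np.savez(n,p=p,d=d,W=W)
cv2.imwrite(f"pics/{n}.png",cv2.resize(p[150:,120:440,::-1],None,fx=2,fy=2))
s=state();t=ch(np.array(s["position"]))*1000
x,y,h=B[...,0],B[...,1],B[...,2]
c=np.arange(420)
v,u=np.where((d>0)&(abs(y+1.5)<1.2)&(h>141)&(h<230)&(x>-165)&(x<-40))
for r0 in np.unique(v)[::4]: print(r0,np.median(B[r0,u[v==r0]],0).round(1)[[0,2]].tolist(),end=' ')
print()
E
python3 where.py;python3 where.py; python3 tab.py c3
```

```text
t 6.5 tcp ch [-134.    -1.6  188.3] tool in ch [[-1.0, -0.001, -0.0], [-0.001, 1.0, 0.0], [0.0, 0.0, -1.0]] F ch [-0.6  0.4 -0.7] 0.12918182695115418 58.50365459918976
t 6.5 tcp ch [-134.    -1.6  188.3] tool in ch [[-1.0, -0.001, -0.0], [-0.001, 1.0, 0.0], [0.0, 0.0, -1.0]] F ch [-0.6  0.4 -0.7] 0.12918182695115418 58.50365459918976
247 [-130.3, 142.2] 251 [-129.4, 146.4] 255 [-126.6, 146.4] 259 [-123.7, 146.2] 263 [-121.5, 147.5] 267 [-118.1, 146.6] 271 [-121.1, 157.4] 275 [-119.6, 159.7] 279 [-115.5, 157.2] 283 [-112.7, 157.2] 287 [-136.7, 201.2] 291 [-134.7, 201.5] 295 [-122.0, 185.0] 316 [-77.0, 141.4] 320 [-73.8, 141.5] 324 [-70.3, 141.5] 329 [-66.3, 141.8] 333 [-62.4, 141.2] 337 [-67.3, 151.2] 341 [-67.2, 155.1] 345 [-66.4, 157.9] 349 [-64.7, 159.7] 353 [-64.4, 163.0] 357 [-63.6, 165.6] 361 [-63.3, 168.7] 365 [-61.9, 170.5] 369 [-61.1, 173.0] 373 [-60.3, 175.4] 377 [-59.6, 177.8] 381 [-59.4, 180.5]
```

>>> jog_arm([
  {"dp":[0.0015,0,0.0005],"twist":[0,0,0]},
  {"dp":[0.0015,0,0.0005],"twist":[0,0,0]},
  {"dp":[0.0015,0,0.0005],"twist":[0,0,0]},
  {"dp":[0.0015,0,0.0005],"twist":[0,0,0]},
  {"dp":[0,0,0],"twist":[0,0,0]},
])

```text
time_s: 7.05
position: [0.5305, -0.031, 0.1872]
tool_rot: [[-0.968, 0.251, 0.008], [0.251, 0.968, -0.001], [-0.008, 0.001, -1.0]]
ft_force: [4.7, -0.3, -1.6]
grip_width: 0.133
gripper_force: 58.6
```

```bash
python3 where.py; python3 tab.py c4
```

```text
t 7.05 tcp ch [-136.3   -1.6  187.2] tool in ch [[-1.0, -0.001, 0.008], [-0.001, 1.0, 0.001], [-0.008, 0.001, -1.0]] F ch [ 4.6  0.9 -1.6] 0.13294582808330102 58.57317566871643
250 [-129.9, 141.1] 254 [-129.8, 146.6] 258 [-126.7, 146.1] 262 [-124.4, 147.0] 266 [-121.6, 147.2] 270 [-118.6, 147.0] 274 [-115.7, 147.1] 278 [-119.7, 159.0] 282 [-117.3, 159.4] 286 [-139.2, 199.6] 290 [-137.3, 199.9] 294 [-132.1, 195.2] 298 [-121.1, 182.2] 322 [-74.5, 141.7] 326 [-70.7, 141.2] 330 [-67.2, 141.1] 335 [-63.1, 141.4] 339 [-59.6, 141.4] 343 [-68.0, 155.2] 347 [-66.5, 157.2] 351 [-66.5, 160.8] 355 [-65.9, 163.6] 359 [-65.5, 166.7] 363 [-64.1, 168.6] 367 [-63.7, 171.4] 371 [-62.8, 173.7] 375 [-62.7, 176.6] 379 [-62.9, 179.8]
```

>>> jog_arm([
  {"dp":[0.002,0,0.001],"twist":[0,0,0]},
  {"dp":[0.002,0,0.001],"twist":[0,0,0]},
  {"dp":[0.002,0,0.002],"twist":[0,0,0]},
  {"dp":[0.002,0,0.004],"twist":[0,0,0]},
  {"dp":[0,0,0.004],"twist":[0,0,0]},
  {"dp":[0,0,0],"twist":[0,0,0]},
])

```text
time_s: 7.7
position: [0.5221, -0.0288, 0.1752]
tool_rot: [[-0.968, 0.251, 0.006], [0.251, 0.968, -0.001], [-0.006, 0.001, -1.0]]
ft_force: [5.9, -0.4, 4.2]
grip_width: 0.13
gripper_force: 58.9
```

```bash
python3 where.py; python3 tab.py c5
```

```text
t 7.7 tcp ch [-144.9   -1.6  175.2] tool in ch [[-1.0, -0.001, 0.006], [-0.001, 1.0, 0.001], [-0.006, 0.001, -1.0]] F ch [5.8 1.1 4.2] 0.12972243362382557 58.90335738658905
271 [-130.1, 141.4] 275 [-130.4, 146.8] 279 [-127.6, 146.6] 283 [-149.0, 186.9] 287 [-147.4, 187.7] 291 [-145.6, 188.3] 295 [-139.9, 182.8] 299 [-133.2, 176.2] 303 [-128.1, 172.2] 307 [-115.4, 157.7] 311 [-112.6, 157.7] 344 [-74.3, 141.2] 348 [-71.4, 141.6] 352 [-67.5, 141.1] 357 [-63.3, 141.2] 361 [-59.8, 141.2] 365 [-67.9, 153.1] 369 [-67.3, 155.8] 373 [-68.8, 160.5] 377 [-69.5, 164.3] 381 [-70.7, 168.4]
```

>>> jog_arm([
  {"dp":[0,0,0.004],"twist":[0,0,0]},
  {"dp":[0,0,0.004],"twist":[0,0,0]},
  {"dp":[0.0005,0,0.004],"twist":[0,0,0]},
  {"dp":[0,0,0.004],"twist":[0,0,0]},
  {"dp":[0,0,0],"twist":[0,0,0]},
])

```text
time_s: 8.25
position: [0.5169, -0.0274, 0.1572]
tool_rot: [[-0.968, 0.249, -0.004], [0.249, 0.968, 0.001], [0.004, -0.0, -1.0]]
ft_force: [-1.0, 2.9, 3.6]
grip_width: 0.128
gripper_force: 58.5
```

```bash
python3 where.py; python3 tab.py c6
```

```text
t 8.25 tcp ch [-150.4   -1.6  157.2] tool in ch [[-1.0, -0.003, -0.004], [-0.003, 1.0, -0.0], [0.004, -0.0, -1.0]] F ch [-1.7  2.5  3.6] 0.12796500356594895 58.50296974182129
286 [-151.8, 167.6] 290 [-150.8, 169.4] 294 [-149.6, 170.9] 298 [-145.8, 168.5] 302 [-142.2, 166.3] 306 [-138.0, 163.6] 310 [-133.6, 160.6] 314 [-129.4, 158.1] 318 [-127.1, 158.3] 322 [-115.9, 146.8] 326 [-121.0, 156.9] 330 [-120.4, 159.3] 334 [-118.2, 159.8] 338 [-114.1, 158.0] 369 [-77.5, 141.8] 373 [-74.1, 141.6] 377 [-70.4, 141.1] 381 [-68.2, 142.1]
```

>>> jog_arm([
  {"dp":[-0.001,0,0.002],"twist":[0,0,0]},
  {"dp":[-0.001,0,0.002],"twist":[0,0,0]},
  {"dp":[-0.0005,0,0.001],"twist":[0,0,0]},
  {"dp":[0,0,0],"twist":[0,0,0]},
])

```text
time_s: 8.7
position: [0.5165, -0.0278, 0.1519]
tool_rot: [[-0.968, 0.252, -0.01], [0.252, 0.968, 0.002], [0.01, -0.0, -1.0]]
ft_force: [-4.5, 4.8, 2.0]
grip_width: 0.128
gripper_force: 58.5
```

```bash
python3 where.py; python3 tab.py c7
```

```text
t 8.7 tcp ch [-150.6   -2.   151.9] tool in ch [[-1.0, 0.0, -0.01], [0.0, 1.0, -0.0], [0.01, -0.0, -1.0]] F ch [-5.6  3.6  2. ] 0.12754154895849779 58.49118947982788
287 [-151.6, 162.4] 291 [-150.7, 164.5] 295 [-148.8, 164.8] 299 [-145.4, 162.9] 303 [-142.0, 161.0] 307 [-138.7, 159.4] 311 [-135.2, 157.8] 315 [-131.1, 155.3] 319 [-128.1, 154.5] 323 [-119.6, 146.5] 327 [-117.4, 147.0] 331 [-116.0, 148.6] 335 [-121.2, 158.4] 339 [-119.8, 159.6] 343 [-117.3, 159.7] 347 [-113.1, 157.7] 379 [-75.8, 141.7] 383 [-160.2, 226.5] 387 [-161.0, 228.7] 391 [-160.8, 229.7]
```

>>> jog_arm([
  {"dp":[0,0,0.0015],"twist":[0,0,0]},
  {"dp":[0,0,0.0015],"twist":[0,0,0]},
  {"dp":[-0.0015,0,0],"twist":[0,0,0]},
  {"dp":[-0.0015,0,0],"twist":[0,0,0]},
  {"dp":[-0.0015,0,0],"twist":[0,0,0]},
  {"dp":[0,0,0],"twist":[0,0,0]},
])

```text
time_s: 9.35
position: [0.5207, -0.0289, 0.1489]
tool_rot: [[-0.968, 0.252, -0.01], [0.252, 0.968, 0.002], [0.01, -0.0, -1.0]]
ft_force: [-4.6, 4.2, 4.1]
grip_width: 0.125
gripper_force: 58.5
```

```bash
python3 where.py; python3 tab.py c8
```

```text
t 9.35 tcp ch [-146.3   -2.   148.9] tool in ch [[-1.0, 0.0, -0.01], [0.0, 1.0, -0.0], [0.01, -0.0, -1.0]] F ch [-5.5  2.9  4.1] 0.12482715430425803 58.50211679935455
287 [-146.9, 159.1] 291 [-146.1, 161.5] 295 [-144.2, 161.8] 299 [-140.8, 159.8] 303 [-138.2, 159.2] 307 [-134.5, 157.1] 311 [-130.9, 155.2] 315 [-127.3, 153.5] 319 [-123.8, 152.0] 323 [-121.6, 152.3] 327 [-115.2, 147.2] 331 [-120.5, 157.3] 335 [-119.4, 158.9] 339 [-117.4, 159.4] 343 [-113.5, 157.7] 375 [-76.8, 141.3] 379 [-74.0, 141.5] 383 [-155.5, 223.4] 387 [-156.5, 225.7] 391 [-156.3, 226.9] 395 [-156.9, 228.6] 399 [-156.5, 229.4] 405 [-155.1, 229.9]
```

>>> jog_arm([
  {"dp":[-0.0015,0,0],"twist":[0,0,0]},
  {"dp":[-0.0015,0,0],"twist":[0,0,0]},
  {"dp":[-0.0015,0,0],"twist":[0,0,0]},
  {"dp":[-0.0015,0,0],"twist":[0,0,0]},
  {"dp":[0,0,0],"twist":[0,0,0]},
])

```text
time_s: 9.9
position: [0.5255, -0.0301, 0.1489]
tool_rot: [[-0.968, 0.252, -0.012], [0.252, 0.968, 0.003], [0.013, -0.0, -1.0]]
ft_force: [-7.0, 5.1, 5.7]
grip_width: 0.128
gripper_force: 58.8
```

```bash
python3 where.py; python3 tab.py c9
```

```text
t 9.9 tcp ch [-141.4   -2.   148.9] tool in ch [[-1.0, 0.0, -0.013], [0.0, 1.0, -0.0], [0.013, -0.0, -1.0]] F ch [-8.1  3.2  5.7] 0.12818238715014194 58.794406056404114
287 [-142.5, 159.6] 291 [-141.5, 161.5] 295 [-139.7, 162.0] 299 [-136.6, 160.5] 303 [-133.2, 158.8] 307 [-129.6, 156.7] 311 [-126.4, 155.4] 315 [-122.6, 153.3] 319 [-119.2, 151.9] 323 [-120.6, 157.2] 327 [-120.1, 159.5] 331 [-118.3, 160.3] 335 [-113.5, 157.2] 368 [-77.8, 141.5] 372 [-74.9, 141.6] 377 [-70.8, 141.2] 381 [-150.9, 223.0] 385 [-150.8, 224.2] 389 [-151.4, 226.1] 393 [-151.4, 227.4] 397 [-151.6, 228.8] 401 [-151.5, 229.9]
```

>>> jog_arm([
  {"dp":[-0.0015,0,0],"twist":[0,0,0]},
  {"dp":[-0.0015,0,0],"twist":[0,0,0]},
  {"dp":[0,0,0],"twist":[0,0,0]},
])

```text
time_s: 10.25
position: [0.5258, -0.0302, 0.1486]
tool_rot: [[-0.968, 0.252, -0.018], [0.252, 0.968, 0.004], [0.018, -0.001, -1.0]]
ft_force: [-10.3, 5.4, 8.4]
grip_width: 0.13
gripper_force: 59.2
```

```bash
python3 where.py; python3 tab.py c10|head -c 700
```

```text
t 10.25 tcp ch [-141.    -2.   148.6] tool in ch [[-1.0, 0.0, -0.018], [0.0, 1.0, -0.001], [0.018, -0.001, -1.0]] F ch [-11.3   2.7   8.4] 0.13003240797794136 59.15458023548126
287 [-141.9, 159.0] 291 [-141.0, 161.1] 295 [-139.1, 161.5] 299 [-136.4, 160.5] 303 [-132.7, 158.3] 307 [-129.6, 157.0] 311 [-126.0, 155.0] 315 [-122.0, 152.7] 319 [-118.8, 151.5] 323 [-120.0, 156.4] 327 [-120.2, 159.8] 331 [-118.0, 160.0] 335 [-114.1, 158.0] 339 [-111.4, 157.7] 372 [-75.7, 142.0] 377 [-71.6, 141.7] 381 [-150.0, 222.7] 385 [-149.7, 223.7] 389 [-150.9, 226.1] 393 [-150.6, 227.2] 397 [-150.7, 228.4] 401 [-150.7, 229.7]
```

The bar is seated: Fx rose with no further motion. I'll relax the spring load, then release upwards.

>>> jog_arm([
  {"dp":[0.003,0,-0.001],"twist":[0,0,0]},
  {"dp":[0.003,0,-0.001],"twist":[0,0,0]},
  {"dp":[0.002,0,-0.001],"twist":[0,0,0]},
  {"dp":[0,0,0],"twist":[0,0,0]},
])

```text
time_s: 10.7
position: [0.5255, -0.03, 0.1529]
tool_rot: [[-0.968, 0.252, -0.002], [0.252, 0.968, 0.0], [0.002, -0.0, -1.0]]
ft_force: [-2.4, 3.8, -0.3]
grip_width: 0.13
gripper_force: 58.8
```

```bash
python3 where.py; python3 tab.py c11|head -c 400
```

```text
t 10.7 tcp ch [-141.3   -1.9  152.9] tool in ch [[-1.0, -0.0, -0.002], [-0.0, 1.0, -0.0], [0.002, -0.0, -1.0]] F ch [-3.3  3.1 -0.3] 0.12955629653192946 58.83628606796265
286 [-129.8, 141.6] 290 [-141.6, 164.7] 294 [-140.4, 166.3] 298 [-137.1, 164.4] 302 [-133.8, 162.8] 306 [-130.4, 161.1] 310 [-125.6, 157.5] 314 [-122.3, 156.3] 318 [-120.9, 157.7] 322 [-119.8, 159.4] 326 [-117.9, 160.1] 330 [-113.7, 157.9] 363 [-76.8, 141.4] 367 [-74.1, 141.8] 371 [-70.4, 141.1] 375 [-67.9, 141.7] 379 [-64.3, 141.3] 383 [-151.3, 227.3] 387 [-152.0, 229.3]
```

>>> jog_arm([
  {"dp":[0.0005,0,0.002],"twist":[0,0,0]},
  {"dp":[0.0005,0,0.002],"twist":[0,0,0]},
  {"dp":[0,0,0],"twist":[0,0,0]},
])

```text
time_s: 11.05
position: [0.5257, -0.0301, 0.1494]
tool_rot: [[-0.968, 0.251, 0.0], [0.251, 0.968, 0.0], [-0.0, 0.0, -1.0]]
ft_force: [-2.8, 2.7, 3.5]
grip_width: 0.124
gripper_force: 58.9
```

```bash
python3 where.py; python3 tab.py c12|head -c 400
```

```text
t 11.05 tcp ch [-141.1   -1.9  149.4] tool in ch [[-1.0, -0.001, 0.0], [-0.001, 1.0, 0.0], [-0.0, 0.0, -1.0]] F ch [-3.4  1.9  3.5] 0.12401994546185247 58.893969655036926
287 [-142.2, 159.9] 291 [-141.2, 161.8] 295 [-139.9, 163.0] 299 [-136.4, 161.0] 303 [-133.1, 159.5] 307 [-129.4, 157.3] 311 [-125.9, 155.6] 315 [-122.2, 153.8] 319 [-118.7, 152.4] 323 [-120.7, 158.3] 327 [-119.3, 159.5] 331 [-117.4, 160.1] 335 [-113.1, 157.8] 367 [-77.1, 141.8] 371 [-73.7, 141.4] 375 [-71.0, 141.7] 379 [-67.9, 141.6] 383 [-151.4, 224.0] 387 [-152.1, 225.9] 391 [-152.6, 227.6] 395
```

>>> jog_arm([
  {"dp":[0,0,0],"twist":[0,0,0]},
  {"dp":[0,0,0],"twist":[0,0,0]},
  {"dp":[0,0,0],"twist":[0,0,0]},
  {"dp":[0,0,-0.005],"twist":[0,0,0]},
  {"dp":[0,0,-0.015],"twist":[0,0,0]},
  {"dp":[0,0,-0.04],"twist":[0,0,0]},
  {"dp":[0,0,-0.05],"twist":[0,0,0]},
  {"dp":[0,0,-0.03],"twist":[0,0,0]},
  {"dp":[0,0,0],"twist":[0,0,0]},
], gripper=-0.2)

```text
time_s: 12.0
position: [0.5291, -0.0308, 0.2945]
tool_rot: [[-0.968, 0.251, 0.011], [0.252, 0.968, 0.0], [-0.011, 0.003, -1.0]]
ft_force: [0.6, -0.5, 1.0]
grip_width: 0.399
gripper_force: 0.0
```

```bash
python3 where.py; python3 tab.py c13; python3 chk.py c14
```

```text
t 12.0 tcp ch [-137.7   -1.8  294.5] tool in ch [[-1.0, -0.001, 0.011], [-0.001, 1.0, 0.003], [-0.011, 0.003, -1.0]] F ch [ 0.7 -0.4  1. ] 0.39867065066531887 0.0
197 [-144.6, 158.8] 201 [-140.9, 159.1] 205 [-136.9, 158.2] 209 [-132.1, 155.2] 213 [-127.2, 152.3] 217 [-122.5, 150.1] 221 [-121.4, 158.3] 225 [-116.2, 154.8] 267 [-70.6, 152.2] 271 [-67.4, 154.5] 275 [-65.7, 159.2] 279 [-63.8, 163.7] 283 [-61.8, 167.6] 287 [-59.1, 170.4] 291 [-58.1, 175.7] 295 [-56.1, 179.3] 299 [-55.0, 184.0] 303 [-53.1, 187.5] 307 [-51.4, 191.2] 311 [-49.7, 194.7] 315 [-48.1, 198.2] 319 [-47.0, 202.2] 323 [-46.1, 206.5] 327 [-43.3, 208.1] 
lever ang 1.1666372747334637 1066 end -44.518798529955546 210.2637772809026
wireL 156 [[-122.0, 12.3, 149.6], [-118.4, 12.3, 150.6], [-114.0, 13.3, 152.3], [-109.0, 11.4, 152.6], [-104.4, 11.5, 154.0], [-99.7, 12.4, 155.0], [-95.2, 12.4, 156.5], [-90.4, 12.5, 157.4], [-85.7, 12.5, 158.5], [-81.0, 11.6, 159.7], [-76.4, 12.5, 161.1]]
wireR 225 [[-122.4, -12.2, 150.7], [-120.1, -17.9, 149.9], [-117.1, -16.1, 150.0], [-112.2, -17.0, 153.1], [-106.6, -16.0, 154.3], [-101.9, -16.1, 155.2], [-96.6, -17.9, 157.3], [-91.6, -15.1, 157.8], [-86.4, -17.1, 157.9], [-80.9, -18.1, 159.7], [-76.3, -16.2, 161.0]]
```

View pics/c14.png

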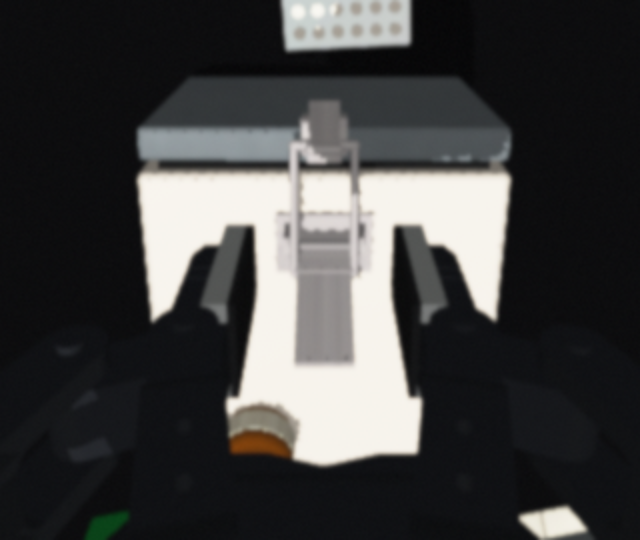

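The crop shows the bail's crossbar under the keeper nose at (325,140) and the lever still up at (325,315). Depth puts the bar at (-120,149), so it is hooked. Next I close the fingers and come down on the lid side of the lever.

>>> jog_arm([
  {"dp":[-0.033,0,0.01],"twist":[0,0,0]},
  {"dp":[-0.033,0,0.02],"twist":[0,0,0]},
  {"dp":[0,0,0.03],"twist":[0,0,0]},
  {"dp":[0,0,0.02],"twist":[0,0,0]},
  {"dp":[0,0,0.012],"twist":[0,0,0]},
  {"dp":[0,0,0],"twist":[0,0,0]},
  {"dp":[0,0,0],"twist":[0,0,0]},
], gripper=-1)

```text
time_s: 12.8
position: [0.5893, -0.0467, 0.1972]
tool_rot: [[-0.968, 0.251, -0.001], [0.251, 0.968, -0.0], [0.0, -0.0, -1.0]]
ft_force: [0.2, -0.3, -0.3]
grip_width: -0.003
gripper_force: 0.0
```

```bash
python3 where.py; python3 - <<'E'
import numpy as np
for L in(1.167,1.0,.8,.6,.4,.2,.1,0): print(L,np.round([-66+50*np.cos(L)-2*np.sin(L)-11,154+50*np.sin(L)+2*np.cos(L)],1))
E
```

```text
t 12.8 tcp ch [-75.4  -2.  197.2] tool in ch [[-1.0, -0.001, -0.0], [-0.001, 1.0, -0.0], [0.0, -0.0, -1.0]] F ch [ 0.3 -0.3 -0.3] -0.0033773340147719056 0.0
1.167 [-59.2 200.8]
1.0 [-51.7 197.2]
0.8 [-43.6 191.3]
0.6 [-36.9 183.9]
0.4 [-31.7 175.3]
0.2 [-28.4 165.9]
0.1 [-27.4 161. ]
0 [-27. 156.]
```

>>> jog_arm([
  {"dp":[-0.007,0,0],"twist":[0,0,0]},
  {"dp":[-0.006,0,0],"twist":[0,0,0]},
  {"dp":[-0.004,0,0],"twist":[0,0,0]},
  {"dp":[-0.004,0,0.001],"twist":[0,0,0]},
  {"dp":[-0.004,0,0.002],"twist":[0,0,0]},
  {"dp":[-0.004,0,0.0025],"twist":[0,0,0]},
  {"dp":[-0.004,0,0.003],"twist":[0,0,0]},
])

```text
time_s: 13.5
position: [0.6218, -0.0548, 0.1895]
tool_rot: [[-0.968, 0.251, 0.0], [0.251, 0.968, 0.0], [-0.0, 0.001, -1.0]]
ft_force: [-3.1, 0.4, 6.5]
grip_width: -0.0
gripper_force: 3.2
```

```bash
python3 where.py; python3 tab.py d1
```

```text
t 13.5 tcp ch [-41.9  -1.6 189.5] tool in ch [[-1.0, -0.001, 0.0], [-0.001, 1.0, 0.001], [-0.0, 0.001, -1.0]] F ch [-3.1 -0.4  6.5] -0.0004240488781484806 3.221954726614058
76 [-137.9, 161.5] 80 [-135.7, 165.2] 84 [-134.0, 163.9] 88 [-132.3, 162.6] 92 [-130.5, 161.4] 96 [-128.7, 160.5] 100 [-126.8, 159.1] 104 [-124.9, 158.9] 108 [-122.9, 157.3] 112 [-120.9, 155.9] 116 [-118.9, 154.7] 120 [-117.0, 159.0] 124 [-115.0, 160.1] 128 [-113.0, 158.8] 132 [-110.9, 158.4] 136 [-108.8, 157.7] 191 [-74.5, 141.4] 195 [-71.9, 141.3] 199 [-69.3, 141.1] 204 [-66.1, 141.4] 208 [-67.1, 152.9] 212 [-65.5, 155.6] 216 [-63.4, 156.5] 220 [-61.7, 158.8] 224 [-60.0, 160.9] 228 [-58.2, 162.5] 232 [-56.5, 164.4] 236 [-54.9, 166.4] 240 [-52.9, 167.3] 244 [-51.3, 169.3] 248 [-49.6, 170.9] 252 [-48.0, 172.6] 256 [-46.3, 174.0] 260 [-45.0, 176.4] 264 [-52.6, 195.7] 268 [-53.0, 200.4] 272 [-52.7, 203.5] 276 [-52.5, 206.8] 280 [-52.8, 210.7] 284 [-52.5, 213.5] 288 [-52.8, 217.2] 292 [-52.5, 219.6] 296 [-52.4, 222.4] 300 [-52.7, 225.5] 304 [-50.7, 225.3] 308 [-49.1, 225.5] 312 [-47.6, 226.0] 316 [-45.7, 226.0] 320 [-43.6, 225.6] 324 [-41.8, 225.8] 328 [-40.3, 226.3]
```

>>> jog_arm([
  {"dp":[-0.004,0,0.0028],"twist":[0,0,0]},
  {"dp":[-0.004,0,0.0028],"twist":[0,0,0]},
  {"dp":[-0.0035,0,0.004],"twist":[0,0,0]},
  {"dp":[-0.0035,0,0.004],"twist":[0,0,0]},
  {"dp":[-0.0025,0,0.004],"twist":[0,0,0]},
  {"dp":[-0.0025,0,0.004],"twist":[0,0,0]},
])

```text
time_s: 14.15
position: [0.6404, -0.0598, 0.1664]
tool_rot: [[-0.968, 0.251, -0.001], [0.251, 0.968, 0.0], [0.001, -0.0, -1.0]]
ft_force: [-1.6, 0.8, 2.6]
grip_width: 0.001
gripper_force: 1.2
```

```bash
python3 where.py; python3 tab.py d2
```

```text
t 14.15 tcp ch [-22.7  -1.8 166.4] tool in ch [[-1.0, -0.001, -0.001], [-0.001, 1.0, -0.0], [0.001, -0.0, -1.0]] F ch [-1.7  0.3  2.6] 0.0008206217366252252 1.2027849163860083
29 [-133.0, 165.3] 33 [-131.1, 167.8] 37 [-129.8, 167.4] 41 [-128.5, 166.6] 45 [-127.4, 165.1] 49 [-126.1, 164.1] 53 [-124.8, 163.0] 57 [-123.4, 162.0] 61 [-122.0, 161.1] 65 [-120.7, 159.5] 69 [-119.2, 158.8] 73 [-117.6, 158.2] 77 [-116.2, 156.0] 81 [-114.3, 159.5] 85 [-112.7, 160.3] 89 [-111.1, 160.3] 93 [-109.6, 157.3] 97 [-107.9, 157.0] 101 [-106.2, 156.9] 165 [-74.8, 141.2] 169 [-72.6, 141.3] 173 [-70.5, 141.4] 177 [-68.3, 141.3] 181 [-66.3, 141.9] 185 [-66.7, 153.1] 189 [-65.3, 155.4] 193 [-63.6, 156.7] 197 [-61.4, 156.3] 201 [-59.3, 156.3] 205 [-57.5, 156.9] 209 [-55.5, 157.3] 213 [-53.6, 157.9] 217 [-51.9, 159.1] 221 [-49.7, 158.8] 225 [-47.4, 158.3] 229 [-45.5, 159.1] 233 [-43.3, 159.0] 237 [-41.4, 159.6]
```

>>> jog_arm([
  {"dp":[-0.0015,0,0.003],"twist":[0,0,0]},
  {"dp":[-0.001,0,0.003],"twist":[0,0,0]},
  {"dp":[0,0,0.003],"twist":[0,0,0]},
  {"dp":[0,0,0.002],"twist":[0,0,0]},
  {"dp":[0,0,0.002],"twist":[0,0,0]},
])

```text
time_s: 14.7
position: [0.6442, -0.0608, 0.1559]
tool_rot: [[-0.968, 0.251, 0.002], [0.251, 0.968, 0.0], [-0.001, 0.001, -1.0]]
ft_force: [-4.5, 0.1, 19.3]
grip_width: 0.001
gripper_force: 9.7
```

```bash
python3 where.py
```

```text
t 14.7 tcp ch [-18.8  -1.8 155.9] tool in ch [[-1.0, -0.001, 0.001], [-0.001, 1.0, 0.001], [-0.001, 0.001, -1.0]] F ch [-4.4 -1.  19.3] 0.0006640006831358044 9.727787214752652
```

>>> jog_arm([
  {"dp":[0,0,0],"twist":[0,0,0]},
  {"dp":[0,0,0],"twist":[0,0,0]},
])

```text
time_s: 14.9
position: [0.6442, -0.0608, 0.1561]
tool_rot: [[-0.968, 0.251, 0.002], [0.251, 0.968, 0.0], [-0.002, 0.001, -1.0]]
ft_force: [-3.1, 1.0, 9.1]
grip_width: 0.001
gripper_force: 4.7
```

>>> jog_arm([
  {"dp":[0,0,0],"twist":[0,0,0]},
  {"dp":[0,0,0],"twist":[0,0,0]},
  {"dp":[0,0,0],"twist":[0,0,0]},
  {"dp":[0,0,0],"twist":[0,0,0]},
  {"dp":[0,0,0],"twist":[0,0,0]},
  {"dp":[0,0,0],"twist":[0,0,0]},
])

```text
time_s: 15.5
position: [0.6441, -0.0608, 0.1561]
tool_rot: [[-0.968, 0.251, 0.002], [0.251, 0.968, 0.0], [-0.002, 0.001, -1.0]]
ft_force: [-2.0, 0.8, 9.0]
grip_width: -0.001
gripper_force: 4.6
```

```bash
python3 where.py; python3 tab.py d3
```

```text
t 15.5 tcp ch [-18.8  -1.8 156.1] tool in ch [[-1.0, -0.001, 0.002], [-0.001, 1.0, 0.001], [-0.002, 0.001, -1.0]] F ch [-2.1  0.3  9. ] -0.0006095800386746491 4.6186552723520435
11 [-133.3, 167.0] 15 [-131.7, 168.4] 19 [-130.2, 169.3] 23 [-129.3, 168.0] 27 [-128.1, 167.6] 31 [-127.1, 166.2] 35 [-126.0, 165.2] 39 [-124.9, 164.1] 43 [-123.8, 162.4] 47 [-122.5, 162.0] 51 [-121.2, 161.3] 55 [-120.1, 159.6] 59 [-118.7, 159.3] 63 [-117.4, 158.1] 67 [-116.1, 157.1] 71 [-114.3, 159.8] 75 [-112.8, 160.4] 79 [-111.3, 159.9] 83 [-110.0, 158.2] 87 [-108.5, 158.0] 91 [-106.9, 158.2] 153 [-79.4, 141.1] 161 [-75.5, 141.5] 165 [-73.5, 141.4] 169 [-71.6, 141.7] 173 [-69.5, 141.4] 177 [-67.7, 142.2] 181 [-65.4, 141.3] 185 [-66.8, 155.9] 189 [-65.2, 157.0] 193 [-63.4, 157.1] 197 [-61.4, 156.9] 201 [-59.3, 156.2] 205 [-57.3, 155.9] 209 [-55.4, 156.2] 213 [-53.4, 156.2] 217 [-51.7, 157.0] 221 [-49.5, 156.4] 225 [-47.4, 156.2] 229 [-44.9, 155.1] 233 [-42.7, 154.7] 237 [-40.8, 155.4]
```

Steady force is only 9 N (the 19 N was transient), so I'm easing down to about 20 N and holding.

>>> jog_arm([
  {"dp":[0,0,0.0005],"twist":[0,0,0]},
  {"dp":[0,0,0.0005],"twist":[0,0,0]},
  {"dp":[0,0,0.0005],"twist":[0,0,0]},
  {"dp":[0,0,0.0005],"twist":[0,0,0]},
  {"dp":[0,0,0.0005],"twist":[0,0,0]},
  {"dp":[0,0,0.0005],"twist":[0,0,0]},
  {"dp":[0,0,0],"twist":[0,0,0]},
  {"dp":[0,0,0],"twist":[0,0,0]},
])

```text
time_s: 16.35
position: [0.6442, -0.0608, 0.1559]
tool_rot: [[-0.968, 0.251, 0.003], [0.251, 0.968, 0.001], [-0.002, 0.002, -1.0]]
ft_force: [-7.4, 1.7, 24.5]
grip_width: 0.003
gripper_force: 12.1
```

>>> jog_arm([
  {"dp":[0,0,-0.0007],"twist":[0,0,0]},
  {"dp":[0,0,0],"twist":[0,0,0]},
  {"dp":[0,0,0],"twist":[0,0,0]},
])

```text
time_s: 16.65
position: [0.6442, -0.0608, 0.1559]
tool_rot: [[-0.968, 0.251, 0.002], [0.251, 0.968, 0.001], [-0.002, 0.002, -1.0]]
ft_force: [-6.6, 0.9, 20.3]
grip_width: 0.0
gripper_force: 10.4
```

>>> jog_arm([
  {"dp":[0,0,0],"twist":[0,0,0]},
  {"dp":[0,0,0],"twist":[0,0,0]},
  {"dp":[0,0,0],"twist":[0,0,0]},
  {"dp":[0,0,0],"twist":[0,0,0]},
  {"dp":[0,0,0],"twist":[0,0,0]},
  {"dp":[0,0,0],"twist":[0,0,0]},
  {"dp":[0,0,0],"twist":[0,0,0]},
])

```text
time_s: 17.35
position: [0.6442, -0.0608, 0.1559]
tool_rot: [[-0.968, 0.251, 0.002], [0.251, 0.968, 0.001], [-0.002, 0.002, -1.0]]
ft_force: [-5.8, 0.5, 21.1]
grip_width: -0.0
gripper_force: 10.4
```

It held about 21 N for 0.7 s. Now I lift off gently and check.

>>> jog_arm([
  {"dp":[0,0,-0.002],"twist":[0,0,0]},
  {"dp":[0,0,-0.003],"twist":[0,0,0]},
  {"dp":[0,0,-0.008],"twist":[0,0,0]},
  {"dp":[0,0,-0.03],"twist":[0,0,0]},
  {"dp":[0.03,0,-0.04],"twist":[0,0,0]},
  {"dp":[0.03,0,-0.04],"twist":[0,0,0]},
  {"dp":[0.03,0,-0.03],"twist":[0,0,0]},
  {"dp":[0,0,0],"twist":[0,0,0]},
  {"dp":[0,0,0],"twist":[0,0,0]},
])

```text
time_s: 18.25
position: [0.5564, -0.0377, 0.3057]
tool_rot: [[-0.968, 0.251, 0.002], [0.251, 0.968, 0.0], [-0.002, 0.001, -1.0]]
ft_force: [0.8, -0.2, -0.7]
grip_width: -0.001
gripper_force: 0.0
```

```bash
python3 where.py; python3 look.py e1; python3 tab.py e2; python3 - <<'E'
from h import *
z=np.load("e2.npz");B=ch(z["W"])*1000;x,y,h=B[...,0],B[...,1],B[...,2]
e=(z["d"]>0)&(abs(h-139)<3)&(x<-60)&(x>-135)
for y0 in(-70,-40,40,70):
  q=e&(abs(y-y0)<4);print(y0,"lid front",np.percentile(x[q],2).round(1),"gap",np.diff(np.sort(x[q])).max().round(1))
E
```

```text
t 18.25 tcp ch [-109.5   -1.6  305.7] tool in ch [[-1.0, -0.002, 0.002], [-0.002, 1.0, 0.001], [-0.002, 0.001, -1.0]] F ch [ 0.8 -0.  -0.7] -0.0012228270272617906 0.0
[ 0.55641863 -0.03781661  0.30460044] [[-0.968, 0.251, 0.0], [0.251, 0.968, -0.0], [-0.0, 0.0, -1.0]] [0.31393351 0.15888486 0.34268833]
12861
0.13790101944955296 [array([-97.22189217,  93.38956738]), array([-95.7792282 ,  91.36617224])]
lever 0.67 [263.2, 173.3, 299.5, 259.6] 1415 [-68.2  -2.5 154.5] [[-133.1, -18.3, 150.5], [-44.8, 13.9, 167.6]]
bail 0.93 [263.7, 180.0, 299.4, 254.9] 540 [-111.2   -1.7  153. ] [[-133.1, -18.1, 150.2], [-71.8, 14.1, 168.1]]
keeper 0.9 [190.9, 165.2, 371.8, 200.4] 5857 [-117.8   -2.6  135.3] [[-118.9, -90.2, 17.3], [-101.8, 86.0, 157.1]]
lid 0.82 [190.0, 166.1, 371.7, 200.5] 5752 [-117.8   -2.7  135.3] [[-118.8, -89.6, 19.4], [-101.9, 85.2, 157.1]]
bail_tab 0.78 [261.1, 175.9, 298.5, 254.9] 743 [-105.8   -2.6  152.7] [[-133.7, -18.5, 138.4], [-53.0, 14.0, 168.0]]
177 [-133.3, 167.6] 181 [-129.8, 168.1] 185 [-125.2, 164.0] 189 [-120.6, 160.5] 193 [-116.1, 157.9] 197 [-113.2, 161.4] 201 [-108.5, 158.4] 228 [-75.0, 141.8] 234 [-68.4, 141.9] 238 [-63.6, 141.1] 242 [-65.8, 156.6] 246 [-61.4, 156.4] 250 [-57.2, 156.8] 254 [-52.4, 156.0] 258 [-48.3, 156.6] 
-70 lid front -117.3 gap 3.2
-40 lid front -117.8 gap 3.5
40 lid front -117.3 gap 3.7
70 lid front -117.6 gap 3.2
```

View pics/e1.png

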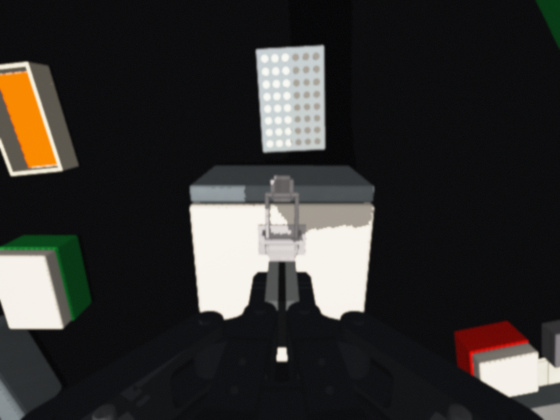

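The picture shows the lid flush against the box (rows 170-203), the bail hooked at (282,185) and the lever flat at (283,250). Its top face is at z 156 and the lid has moved in from -122 to -117.5. The arm is clear, so I'm handing in.

```bash
python3 -c "
from station import order;print(order.hand_in())"
```

```text
the job is handed in; nothing more can be done
None
```

The job is handed in: the bail is hooked under the keeper's nose, the lever is flat at its stop after about 0.7 s at roughly 21 N, and the lid moved in about 5 mm to sit tight. The verdict was not shown; force was only read at the end of each move, with 24.5 N vertical (about 26 N in all) the most read on the lever.

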